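# Clamp the cartridge in the reader and set its display

## Robot

A 6-joint arm with a two-finger parallel gripper is mounted at the origin on the work surface. World frame = base frame: x ahead of the robot, y to its left, z up, the work surface at z = 0. Lengths are in mm, angles in rad, forces in N, time in s.
With the tool pointing down it reaches from about 350 to 775 mm from the base axis. Payload 7.3 kg.
Tool frame: the origin (TCP) lies midway between the tips of the shut fingers; the grasp point (between the pads) lies 19 mm behind it; z points along the fingers, y is the line along which they close (so a half turn about z gives the same grasp; the last joint's range is limited). The gripper opens to 92 mm and grips with 3 to 60 N. Pads are 19 mm wide; open, the fingers measure 130 mm over their backs; the gripper's body (75 mm by 190 mm) begins 47 mm behind the grasp point.
Start: joints at [-0.146, 0.342, 1.524, -0, 1.275, -0.146], TCP at [525.019, 0.019, 226.741] pointing down, gripper open.
Joint ranges: [-2.53, 2.53], [-0.77, 2.02], [0.04, 2.7], [-1, 4.14], [0.28, 2.66], [-3.11, 3.11]. Speed limits (rad/s): [2.57, 2.57, 3.14, 3.14, 3.14, 3.14].

## Interface

Orientations are given as [roll, pitch, yaw] about the fixed x, y, z axes, in that order (R = Rz(yaw) Ry(pitch) Rx(roll)).
In Python, from plant import bot gives the robot as it stands.
- The arm moves only by the tool servo_tool, never from a script. Its argument "deltas" is a list of rows, each a list of 2 entries, a list of its own where there are three numbers: the shift along the tool's x, y, z in m, then the turn, a rotation vector about the tool's x, y, z in degrees. A call has 1 to 20 rows; each row shifts and turns the commanded pose from where the row before left it, along the tool's axes as they then stand; what a row does not reach is not made up. A row lasts 1/8 s, in which the tool goes at most 62.5 mm and 10.7 degrees, less where a joint would pass 70% of its speed; a pose out of reach is approached as far as the arm can. A call with a gripper value outside its range is refused whole. "fingers" is the opening, from 0 (shut) to 1 (fully open), set as the call begins (left out, the last holds). The fingers move at their own pace and stop on an object; the grip force is fixed at half the most. Time passes only in rows, so rows that do not move let the fingers close. It gives the time, the measured TCP pose, the force, the opening and the grip force at its end, in the units of the state.
- bot.get_obs(): the state, without advancing time (a new reading comes with each control period).
- bot.capture(name): name is "scene" or "side" or "wrist"; returns the picture (384x512x3 uint8, red, green, blue); there is no depth.
- bot.camera_model(name): a dict with "mtx" (3x3 intrinsics, pixels), "xyz" and "rotation" of the camera in the world. Camera axes: x right, y down, z forward; pixel columns grow to the right and rows downward; lengths in mm; the calibration is good to about 2 mm. The wrist camera is an equidistant fisheye: a pixel r from the principal point sees the ray r / f radians off the axis. A picture is of the moment at which its call begins: read the wrist's pose just before it. camera_model takes no time and is no camera call; for the wrist camera it gives the pose at the moment of the call.
- bot.close_job(): hands the job in; it is judged then, once.
The state is a dict: "time": time; "joint_positions": joint angles; "dq": joint speeds; "tau": joint torques, N m; "tool_pos": TCP position; "tcp_rot": TCP orientation; "contact_force": force on the tool from outside, world axes, zero at the start; "moment": the same for the moment, N m; "grip_width": finger opening in mm; "finger_force": force on a finger pad.
Only numpy, scipy, OpenCV 4.12 (cv2) and the standard library are available. Lean on these libraries where they do the work, as an engineer would, in place of code of your own. Each camera call takes 0.05 s, during which the arm holds its last target. There are 200 camera calls.

## Task

Get the chip reader ready for a reading: swing the clamp lever under the reader's head down until its sprung foot bears on the cartridge with the foot pressed about half way into its sleeve, gently and never bottomed out hard, and leave it clamped. Turn the small display to face squarely over the front of its own stand, leaning back 15 degrees from upright, and leave the beaker and the tube standing where they are.

Things in the scene. Friction and masses are not known exactly. Their poses are not given: they have to be found in the camera images.
- reader: Chip reader, fixed: blue and aluminium base 160 (x) by 150 (y) by 30 mm, two posts at the back (x +66, y +-62 mm) that carry a white optical head over the lever. Origin: centre of the underside; x from its front to its back, z up.
- head_edge (a point): Middle of the lower front edge of the reader's optical head, which spans x -65 to +60, y +-35, z 230 to 290 mm in the reader's frame. It overhangs the lever, so a tool can reach the lever's bar only tilted, best 30 to 40 degrees, coming in from the front.
- lever: Steel clamp lever, an arm 12 mm wide and 8 mm thick from its pivot (its origin; reader's x +45, y 0, z 85 mm; axis along y) towards the reader's front; its own x lies along the arm, the bar at x -120 mm. Starts raised 16 to 24 degrees above level, goes down to 28 below. Stiff pivot: stays where left, needs 0.65 N m either way (5.4 N at the bar).
- handle (a point): Centre of the lever's black round cross bar, 14 mm in diameter, 50 mm long (along y), 120 mm from the pivot. Once the foot is on the cartridge the bar pushes back harder: 2.75 N more than the pivot alone when the foot is half way in. A tool that has stopped on the bar feels less than a moving one (1 to 4 N before the foot touches), but about the same rise.
- foot_axis (a point): Point on the lever 55 mm from its pivot, above the foot. A dark sleeve hangs here with a round rubber foot (radius 7 mm) sprung in its end: travel 10 mm, 1.2 N per mm, 6 N half way. The sleeve is screwed down by an unknown amount (varies 12 mm), so the foot meets the cartridge with the lever 2 to 15 degrees below level: feel or look for it.
- cartridge: Grey flat cartridge 30 (x) by 76 (y) by 8 (z) mm, loose in the low nest on the reader's base below the foot, already in its place, its underside 30 mm above the bench. Origin: centre of its underside.
- stand: Fixed foot of the display, a grey plate 120 (x) by 110 (y) by 12 mm with an upright post at its centre. Origin: centre of its underside, x from front to back, z up.
- screen_top (a point): Middle of the display panel's top edge. The panel is white with a black screen on its front, 150 mm wide, 90 mm high and 14 mm thick; it spans 10 to 100 mm from the tilt axis, which passes through the middle of its thickness, 130 mm above the bench, and crosses the post's upright axis.
- swivel (a joint): Swivel of the display about its post (rad): 0 faces squarely over the front (-x) of its stand, positive turns it anticlockwise seen from above; range -1 to 1. Stays where left (0.12 N m).
- screen (a joint): Tilt of the display (rad): 0 upright, positive leans back (top away from its front), negative droops forward; range -0.8 to 0.9. Stays where left (0.3 N m).
- beaker: Small glass beaker, 56 mm across, 70 mm high, origin under its centre. Stands between the two devices.
- tube: White sample tube with a blue cap, 30 mm across and about 110 mm high, origin under its centre. Stands between the two devices, farther back.
Mind the look-alikes: they are no part of the job. Leave any green, red or turquoise look-alike of the stand alone.

How it is judged:
By the outcome, as a careful person would: the job done as asked, in the order asked, and still so for the second after the job is handed in, with the robot touching nothing.
It also fails if it takes over 72 s, if anything falls off the work surface, if the arm or the gripper's body presses on something with over 40 N, if the wrist force passes 120 N, or if a joint passes its speed limit or range.

## Working session

There is one attempt and no reset: what is moved stays moved. The work goes in short steps, Python scripts to look and compute and a tool call to move; the robot and the scene stay as the last step left them, time stands still between calls to the robot, and variables do not carry over. Pictures are saved under pics/ and viewed, at most 10 in all, crops included, and the job is handed in when it is done.

Besides the shell and the picture viewer there is one more tool, called after ">>>" by a JSON object that holds its "method" and its "body", one argument or row to a line. servo_tool: Moves the arm, as the interface text tells. Its arguments: {"type":"object","properties":{"deltas":{"type":"array"},"fingers":{"type":"number"}},"required":["deltas"]}

```bash
mkdir -p pics; ls
python3 - <<'E'
from plant import bot
import cv2,numpy as np
a=[]
for n in("scene","side"):
    m=bot.camera_model(n);print(n,np.round(m["mtx"],1).tolist(),np.round(m["xyz"],1),np.round(m["rotation"],4).tolist())
    im=bot.capture(n)[:,:,::-1]
    cv2.imwrite(f"pics/{n}0.png",cv2.resize(im,(800,600),interpolation=cv2.INTER_CUBIC))
print(bot.get_obs())
E
```

```text
pics
scene [[421.3, 0.0, 250.2], [0.0, 421.3, 192.1], [0.0, 0.0, 1.0]] [1170.4   25.5 1302.5] [-2.5879, 0.0045, 1.7172]
side [[441.3, 0.0, 262.5], [0.0, 441.3, 197.3], [0.0, 0.0, 1.0]] [-65.7 768.6 810. ] [-2.1447, -0.005, -2.542]
{'time': 0.1, 'joint_positions': array([-1.45993778e-01,  3.42617444e-01,  1.52489796e+00, -8.90593097e-06,
        1.27540209e+00, -1.46050512e-01]), 'dq': array([ 3.71842898e-04, -3.85607823e-04, -2.56777640e-03, -8.15020613e-05,
        4.52867823e-04, -1.42400529e-03]), 'tau': array([ 1.49919495e-03, -4.32001984e+01, -2.44694173e+01,  7.19219679e-02,
        5.25739230e-02, -9.79429342e-05]), 'tool_pos': array([5.24646408e+02, 7.47782031e-02, 2.26141156e+02]), 'tcp_rot': array([-3.14028068e+00, -1.84379838e-04,  1.57085554e+00]), 'contact_force': array([-0.22592605,  0.32398923,  0.22072791]), 'moment': array([ 0.00971348, -0.01339637, -0.03007927]), 'finger_force': 0.0, 'grip_width': 91.68616933627138}
```

View pics/scene0.png

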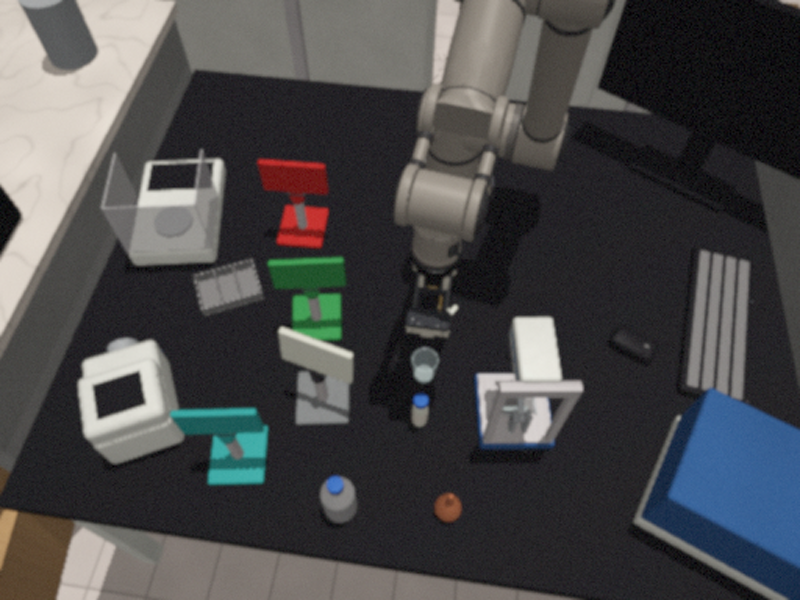

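View pics/side0.png

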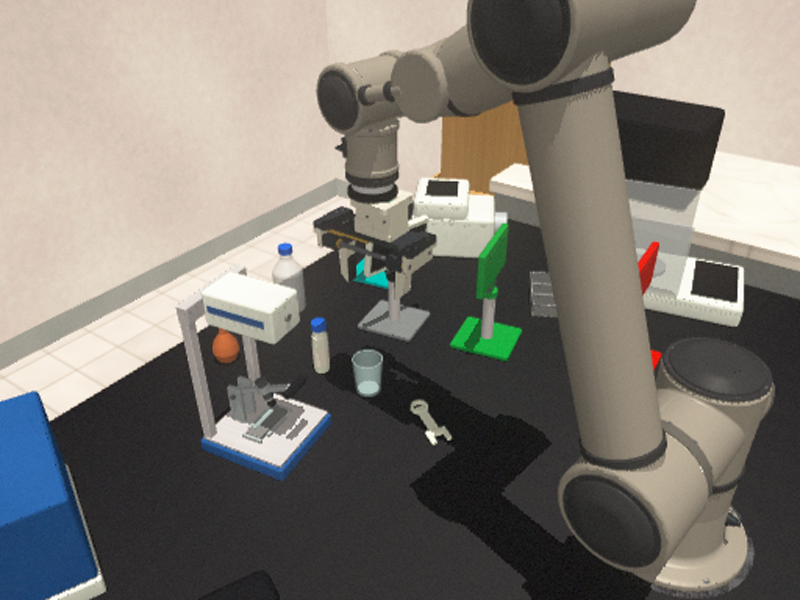

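Scene picture (800-px scale): the reader is at (515,410) with its head at (535,345). Four stands look alike: red (300,200), green (315,300), turquoise (235,445) and grey with a white display (323,385). Only the grey/white one fits the description. The beaker is at (425,365) and the tube at (420,410). I'll confirm these in enlarged crops.

```bash
cat > h.py <<'E'
import numpy as np,cv2
from scipy.spatial.transform import Rotation as R
from scipy.optimize import least_squares
from plant import bot
def cam(n):
    m=bot.camera_model(n); r=np.array(m["rotation"]); 
    return np.array(m["mtx"]),np.array(m["xyz"]),R.from_euler('xyz',r).as_matrix()
def proj(c,P):
    K,t,Q=c; p=(np.atleast_2d(P)-t)@Q; p=p@K.T; return p[:,:2]/p[:,2:]
def plane(c,uv,z):
    K,t,Q=c; d=Q@np.linalg.inv(K)@[uv[0],uv[1],1]; return t+d*(z-t[2])/d[2]
def crop(im,x,y,w,h,W,H):
    return cv2.resize(im[y:y+h,x:x+w],(W,H),interpolation=cv2.INTER_CUBIC)
E
python3 - <<'E'
from h import *
s=bot.capture("scene")[:,:,::-1];d=bot.capture("side")[:,:,::-1]
np.save('s.npy',s);np.save('d.npy',d)
a=np.vstack([np.hstack([crop(s,296,195,80,100,400,500),crop(s,170,200,80,100,400,500)])])
cv2.imwrite('pics/c1.png',a)
cv2.imwrite('pics/c2.png',crop(d,105,165,120,150,480,600))
c=cam("scene");print(proj(c,[[0,0,0],[525,0,226]])*800/512)
c=cam("side");print(proj(c,[[0,0,0],[525,0,226]])*800/512)
E
```

```text
[[448.92331672 183.94789543]
 [429.68995034 310.5374165 ]]
[[667.82301947 525.99220293]
 [375.48399722 286.80271843]]
```

View pics/c1.png

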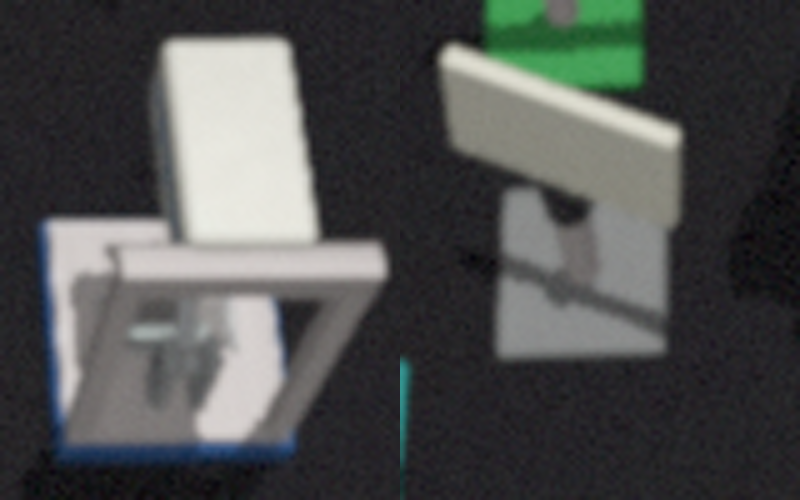

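View pics/c2.png

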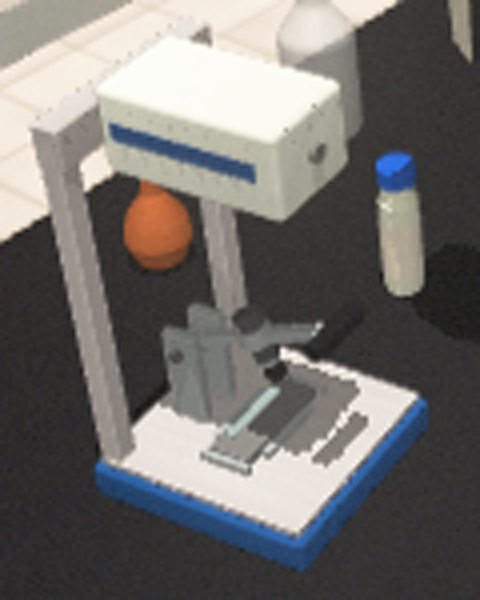

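The enlarged crop confirms the target: grey plate with a white panel, seen from the back and swivelled clockwise. The crop also shows the reader's corners and the black bar at c2 (336,331). Next I fit the models to these pixels.

```bash
cat > fit.py <<'E'
from h import *
S,D=cam("scene"),cam("side")
c1=lambda x,y:(x/5+296-.4,y/5+195-.4)
c1b=lambda x,y:((x-400)/5+170-.4,y/5+200-.4)
c2=lambda x,y:(x/4+105-.4,y/4+165-.4)
rd=[(S,(-80,-75,30),c1(43,218)),(S,(80,-75,0),c1(60,462)),(S,(80,75,0),c1(296,458)),
(S,(-65,-35,290),c1(165,38)),(S,(-65,35,290),c1(291,38)),
(D,(-80,75,30),c2(303,535)),(D,(-80,75,0),c2(302,570)),(D,(-80,-75,30),c2(428,402)),(D,(80,75,30),c2(97,465)),
(D,(80,75,0),c2(98,490)),(D,(-65,35,230),c2(278,221)),(D,(-65,-35,290),c2(345,82)),(D,(-65,35,290),c2(274,145)),(D,(60,35,290),c2(98,92))]
def T(p,P): return R.from_euler('z',p[2]).apply(P)+[p[0],p[1],0]
def res(p): return np.concatenate([(proj(c,T(p,P))[0]-uv) for c,P,uv in rd])
f=least_squares(res,[750,150,0],loss='soft_l1');print('reader',f.x,np.round(f.fun.reshape(-1,2),1).tolist())
p=f.x
def lev(a,y=0,r=120): return T(p,np.array([45-r*np.cos(a),y,85+r*np.sin(a)]))
g=least_squares(lambda a:np.concatenate([proj(D,lev(a[0]))[0]-c2(336,331)]),[.3])
print('lever deg',np.degrees(g.x),g.fun,'handle',lev(g.x[0]), 'bar ends px',[((proj(D,lev(g.x[0],y))[0]-[105,165])*4).round() for y in(-25,25)])
st=[(S,(-60,-55,12),c1b(503,190)),(S,(60,-55,0),c1b(496,357)),(S,(60,55,0),c1b(666,353))]
def panel(q,P): # P=(n,w,u)
    n,w,u=P;t=q[4];return T(q[:3],R.from_euler('z',q[3]).apply([n*np.cos(t)+u*np.sin(t),w,130-n*np.sin(t)+u*np.cos(t)]))
pn=[(S,(7,-75,100),c1b(440,66)),(S,(7,75,100),c1b(681,146)),(S,(-7,-75,100),c1b(447,43)),(S,(-7,75,100),c1b(683,124)),(S,(7,-75,10),c1b(457,150)),(S,(7,75,10),c1b(680,230))]
def res2(q): return np.concatenate([proj(c,T(q[:3],P))[0]-uv for c,P,uv in st]+[proj(c,panel(q,P))[0]-uv for c,P,uv in pn])
f2=least_squares(res2,[700,-250,0,-.3,0],loss='soft_l1');print('stand',f2.x,np.round(f2.fun.reshape(-1,2),1).tolist())
q=f2.x
print('top',panel(q,(0,0,100)))
for n,uv in(('beaker',(424,380)),('tube',(419,424))): print(n,plane(S,np.array(uv)*.64,0))
E
python3 fit.py
```

```text
reader [6.10091935e+02 1.95124069e+02 1.59998863e-01] [[-0.1, -0.6], [-0.5, 0.2], [-0.7, 0.3], [-0.0, -0.5], [-0.1, -0.9], [-0.5, 1.6], [0.9, 1.7], [0.4, -2.8], [-2.3, -1.0], [-0.6, 1.4], [1.6, 1.9], [-0.1, -1.1], [-0.2, -1.7], [-2.4, -1.5]]
lever deg [22.58937653] [-0.07708746  0.03780481] handle [545.13851386 184.64199703 131.09489673] bar ends px [array([357., 306.]), array([311., 354.])]
stand [ 6.36890279e+02 -2.13216325e+02  2.15102148e-01 -2.24951374e-01
 -2.03749768e+00] [[-2.6, -0.2], [-1.0, 1.3], [-1.2, -0.1], [7.8, 1.1], [4.6, -8.7], [6.4, 9.2], [4.0, -0.8], [-3.5, 0.5], [-0.5, -8.8]]
top [ 547.58887608 -212.3367468    85.0057141 ]
beaker [565.17865084   2.63701201   0.        ]
tube [666.25712855   4.33306908   0.        ]
```

```bash
cat > p.py <<'E'
s=open('fit.py').read()
s=s.replace("[700,-250,0,-.3,0],loss='soft_l1'","[640,-210,.15,-.4,0],bounds=([400,-400,-1,-1,-.8],[900,0,1,1,.9])")
open('fit.py','w').write(s)
E
python3 p.py
cat >> fit.py <<'E'
for k,sub in(('S',rd[:5]),('D',rd[5:])):
    ff=least_squares(lambda p:np.concatenate([(proj(c,T(p,P))[0]-uv) for c,P,uv in sub]),[610,195,.1]);print(k,ff.x,np.round(ff.fun.reshape(-1,2),1).tolist())
E
python3 fit.py|tail -6
python3 - <<'E'
from h import *
exec(open('fit.py').read().split("for k,sub")[0])
import numpy as np
d=np.load('d.npy').copy(); A=crop(d,105,165,120,150,480,600)
for x in(-80,80):
  for y in(-75,75):
    for z in(0,30):
      u=((proj(D,T(p,(x,y,z)))[0]+.4-[105,165])*4).astype(int);cv2.circle(A,tuple(map(int,u)),3,(0,255,0) if z else (0,0,255),-1)
B=crop(np.load('s.npy'),170,200,80,100,320,400)
P=lambda n,w,u:tuple(int(v) for v in ((proj(S,panel(q,(n,w,u)))[0]+.4-[170,200])*4))
for n,cc in((-7,(255,0,0)),(7,(0,255,0))):
    pts=[P(n,-75,10),P(n,75,10),P(n,75,100),P(n,-75,100)]
    cv2.polylines(B,[np.array(pts)],True,cc,1)
B=np.vstack([B,np.zeros((200,320,3),np.uint8)])
cv2.imwrite('pics/o.png',np.hstack([A,B]))
E
```

```text
-1.34481966e-01] [[0.9, -0.8], [0.9, 0.7], [0.7, 0.7], [-0.4, -0.6], [-1.0, -0.3], [0.4, 0.5], [0.5, 0.3], [-1.1, -0.1], [-0.6, -0.4]]
top [ 622.7855571  -201.46475871  229.09709207]
beaker [565.17865084   2.63701201   0.        ]
tube [666.25712855   4.33306908   0.        ]
S [6.10907224e+02 1.96071989e+02 1.68104437e-01] [[-0.1, -0.2], [0.0, 0.6], [-0.2, 0.4], [0.1, -0.1], [0.0, -0.7]]
D [6.08876577e+02 1.93979876e+02 1.38052078e-01] [[-0.8, 1.8], [0.6, 1.9], [1.2, -2.3], [-1.6, -1.7], [0.0, 0.7], [1.7, 2.1], [0.6, -0.8], [-0.1, -1.5], [-1.6, -1.9]]
reader [6.10091935e+02 1.95124069e+02 1.59998863e-01] [[-0.1, -0.6], [-0.5, 0.2], [-0.7, 0.3], [-0.0, -0.5], [-0.1, -0.9], [-0.5, 1.6], [0.9, 1.7], [0.4, -2.8], [-2.3, -1.0], [-0.6, 1.4], [1.6, 1.9], [-0.1, -1.1], [-0.2, -1.7], [-2.4, -1.5]]
lever deg [22.58937653] [-0.07708746  0.03780481] handle [545.13851386 184.64199703 131.09489673] bar ends px [array([357., 306.]), array([311., 354.])]
stand [ 6.35885502e+02 -2.04320941e+02  1.70994178e-01 -3.85664716e-01
 -1.34481966e-01] [[0.9, -0.8], [0.9, 0.7], [0.7, 0.7], [-0.4, -0.6], [-1.0, -0.3], [0.4, 0.5], [0.5, 0.3], [-1.1, -0.1], [-0.6, -0.4]]
top [ 622.7855571  -201.46475871  229.09709207]
beaker [565.17865084   2.63701201   0.        ]
tube [666.25712855   4.33306908   0.        ]
```

View pics/o.png

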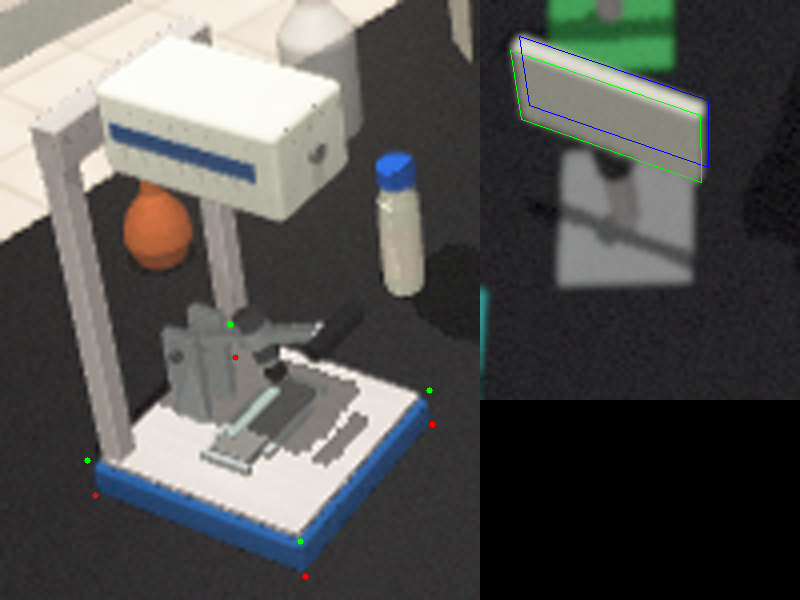

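Fits so far:
- **Reader:** (610,195), yaw 0.16. The lever is up about 22° and the bar is near (545,185,131).
- **Stand:** (636,-204), yaw about 0.17. Swivel is -0.39, tilt -0.13.

I'll approach the bar with shut fingers tilted 35°.

```bash
cat >> h.py <<'E'
def tool(yaw,tilt):  # tool x forward/up, y = -y', z forward-down
    c,s=np.cos(tilt),np.sin(tilt)
    return R.from_euler('z',yaw)*R.from_matrix(np.array([[c,0,s],[0,-1,0],[s,0,-c]]))
def rows(p0,R0,p1,R1,n):
    p0,p1=np.array(p0),np.array(p1); w=(R0.inv()*R1).as_rotvec(degrees=True)/n
    w=np.round(w,1);q=R0;p=p0.copy();out=[]
    for i in range(n):
        d=np.round(q.inv().apply(p0+(p1-p0)*(i+1)/n-p)/1000,4)
        out.append([d.tolist(),w.tolist()]);p=p+q.apply(d*1000);q=q*R.from_rotvec(w,degrees=True)
    print(str(out).replace(' ',''));print('end',p.round(1),q.as_euler('xyz').round(3))
def now():
    o=bot.get_obs();return o['tool_pos'],R.from_euler('xyz',o['tcp_rot'])
E
python3 - <<'E'
from h import *
p,q=now();yaw=.16;t=np.radians(35)
rows(p,q,[505,178,185],tool(yaw,t),14)
E
```

```text
[[[0.0127,-0.0014,0.003],[-1.8,2.1,5.6]],[[0.0124,-0.0028,0.0033],[-1.8,2.1,5.6]],[[0.0119,-0.004,0.0037],[-1.8,2.1,5.6]],[[0.0114,-0.0053,0.004],[-1.8,2.1,5.6]],[[0.0106,-0.0065,0.0042],[-1.8,2.1,5.6]],[[0.0097,-0.0076,0.0043],[-1.8,2.1,5.6]],[[0.0088,-0.0087,0.0044],[-1.8,2.1,5.6]],[[0.0078,-0.0096,0.0045],[-1.8,2.1,5.6]],[[0.0066,-0.0105,0.0043],[-1.8,2.1,5.6]],[[0.0054,-0.0112,0.0043],[-1.8,2.1,5.6]],[[0.0041,-0.0118,0.0041],[-1.8,2.1,5.6]],[[0.0028,-0.0122,0.0038],[-1.8,2.1,5.6]],[[0.0014,-0.0126,0.0035],[-1.8,2.1,5.6]],[[0.0001,-0.0127,0.0032],[-1.8,2.1,5.6]]]
end [505. 178. 185.] [-3.141 -0.621  0.153]
```

>>> {"method": "servo_tool", "body": {
  "deltas": [
    [[0.0127,-0.0014,0.003],[-1.8,2.1,5.6]],
    [[0.0124,-0.0028,0.0033],[-1.8,2.1,5.6]],
    [[0.0119,-0.004,0.0037],[-1.8,2.1,5.6]],
    [[0.0114,-0.0053,0.004],[-1.8,2.1,5.6]],
    [[0.0106,-0.0065,0.0042],[-1.8,2.1,5.6]],
    [[0.0097,-0.0076,0.0043],[-1.8,2.1,5.6]],
    [[0.0088,-0.0087,0.0044],[-1.8,2.1,5.6]],
    [[0.0078,-0.0096,0.0045],[-1.8,2.1,5.6]],
    [[0.0066,-0.0105,0.0043],[-1.8,2.1,5.6]],
    [[0.0054,-0.0112,0.0043],[-1.8,2.1,5.6]],
    [[0.0041,-0.0118,0.0041],[-1.8,2.1,5.6]],
    [[0.0028,-0.0122,0.0038],[-1.8,2.1,5.6]],
    [[0.0014,-0.0126,0.0035],[-1.8,2.1,5.6]],
    [[0.0001,-0.0127,0.0032],[-1.8,2.1,5.6]],
    [[0,0,0],[0,0,0]],
    [[0,0,0],[0,0,0]],
    [[0,0,0],[0,0,0]]
  ],
  "fingers": 0
}}

```text
time: 2.33
tool_pos: [506.1, 173.7, 188.8]
tcp_rot: [3.128, -0.606, 0.186]
contact_force: [0.6, 0.3, 0.1]
grip_width: 0.6
finger_force: 0.0
```

Run:
```python
from h import *
m=bot.camera_model("wrist");print(np.round(m["mtx"],1).tolist(),m["xyz"].round(1),m["rotation"].round(4));o=bot.get_obs();print(o['tool_pos'],o['tcp_rot'],o['contact_force'],o['joint_positions'].round(2))
w=bot.capture("wrist")[:,:,::-1];d=bot.capture("side")[:,:,::-1]; s=bot.capture("scene")[:,:,::-1]
np.save('w1.npy',w);np.save('d1.npy',d);np.save('s1.npy',s)
cv2.imwrite('pics/p1.png',np.hstack([crop(w,0,0,512,384,400,300),crop(d,105,165,120,90,400,300)]))
cv2.imwrite('pics/p1.png',np.vstack([cv2.imread('pics/p1.png'),np.hstack([crop(d,200,90,140,105,400,300),crop(w,156,117,200,150,400,300)])]))
```

```text
[[297.3, 0.0, 249.7], [0.0, 297.3, 191.4], [0.0, 0.0, 1.0]] [484.7 172.8 364.9] [-2.8434 -0.0125 -1.3925]
[506.11200052 173.72683448 188.79376412] [ 3.1275002  -0.60566466  0.18579287] [0.57464948 0.32049449 0.13597945] [ 0.2   0.16  2.08 -0.08  0.3   1.66]
```

View pics/p1.png

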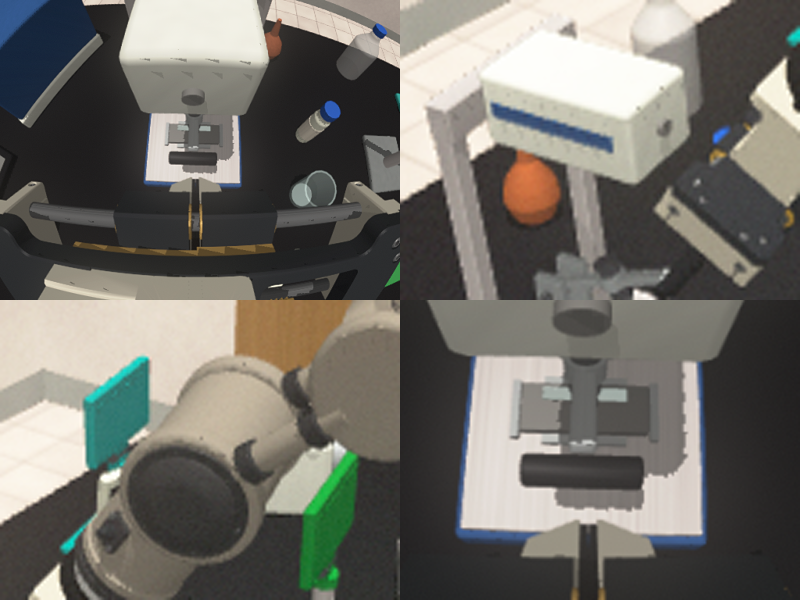

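The wrist view shows the shut fingertips at crop (587,525), laterally centred on the black bar at crop (521–643, 471). The base's front edge runs parallel to the bar. I'll refine the bar position from this ray.

```bash
cat >> h.py <<'E'
def wray(m,uv):
    K=np.array(m["mtx"]);d=np.array([(uv[0]-K[0,2]),(uv[1]-K[1,2])]);r=np.hypot(*d);th=r/K[0,0]
    v=np.array([*(np.sin(th)*d/r),np.cos(th)]);return np.array(m["xyz"]),R.from_euler('xyz',m["rotation"]).as_matrix()@v
def wproj(m,P):
    K=np.array(m["mtx"]);v=R.from_euler('xyz',m["rotation"]).as_matrix().T@(np.array(P)-m["xyz"]);h=np.hypot(v[0],v[1]);th=np.arctan2(h,v[2])
    return np.array([K[0,2]+K[0,0]*th*v[0]/h,K[1,2]+K[0,0]*th*v[1]/h])
E
python3 - <<'E'
from h import *
m=bot.camera_model("wrist");cv=lambda x,y:((x-400)/2+156-.25,(y-300)/2+117-.25)
print('tcp px crop',(wproj(m,now()[0])-[156,117])*2+[400,300])
import io,contextlib
with contextlib.redirect_stdout(io.StringIO()): exec(open('fit.py').read())
for x,y in((-80,-75),(-80,75)): print('base corner pred',(wproj(m,T(p,(x,y,30)))-[156,117])*2+[400,300])
for yaw in(.14,.16,.185):
  ex=np.array([np.cos(yaw),np.sin(yaw),0])
  for a in(16,18,20,22,24):
    b=T([p[0],p[1],yaw],np.array([45-120*np.cos(np.radians(a)),0,85+120*np.sin(np.radians(a))]))
    print(yaw,a,b.round(1),((wproj(m,b)-[156,117])*2+[400,300]).round(1))
E
```

```text
tcp px crop [589.65746815 554.8727175 ]
base corner pred [708.62084499 543.58929903]
base corner pred [448.04733222 538.16473351]
0.14 16 [540.4 185.3 118.1] [574.7 490.8]
0.14 18 [541.6 185.5 122.1] [574.7 485.8]
0.14 20 [543.  185.7 126. ] [574.8 480.3]
0.14 22 [544.5 185.9 130. ] [574.9 474.4]
0.14 24 [546.1 186.1 133.8] [575.  468.1]
0.16 16 [540.6 183.9 118.1] [578.  490.9]
0.16 18 [541.8 184.1 122.1] [578.  485.9]
0.16 20 [543.2 184.3 126. ] [578.1 480.4]
0.16 22 [544.7 184.6 130. ] [578.1 474.5]
0.16 24 [546.3 184.8 133.8] [578.2 468.2]
0.185 16 [540.9 182.2 118.1] [582.1 490.9]
0.185 18 [542.1 182.4 122.1] [582.1 485.9]
0.185 20 [543.5 182.7 126. ] [582.1 480.5]
0.185 22 [545.  182.9 130. ] [582.2 474.6]
0.185 24 [546.6 183.2 133.8] [582.2 468.2]
```

The wrist ray gives the bar at 22.8°, near (545,182.5,131). Approaching along tool z.

>>> {"method": "servo_tool", "body": {
  "deltas": [
    [[0,-0.0005,0.01],[0,0,0]],
    [[0,-0.0005,0.01],[0,0,0]],
    [[0,0,0.01],[0,0,0]],
    [[0,0,0.01],[0,0,0]],
    [[0,0,0.008],[0,0,0]],
    [[0,0,0.005],[0,0,0]],
    [[0,0,0],[0,0,0]],
    [[0,0,0],[0,0,0]]
  ]
}}

```text
time: 3.48
tool_pos: [538.0, 182.6, 162.1]
tcp_rot: [3.125, -0.579, 0.185]
contact_force: [0.4, -0.3, 0.1]
grip_width: 0.4
finger_force: 0.0
```

Run:
```python
from h import *
o=bot.get_obs();print(o['tool_pos'],o['tcp_rot'],o['contact_force'],o['joint_positions'].round(3))
```

```text
[538.0260863  182.57918523 162.1292491 ] [ 3.12501418 -0.57884786  0.18467787] [ 0.35825719 -0.34707585  0.05542594] [ 0.209  0.266  2.016 -0.108  0.283  1.695]
```

Joint 5 is at its limit, so I'm easing the tilt back to about 29° while backing off a little.

>>> {"method": "servo_tool", "body": {
  "deltas": [
    [[0,0,-0.015],[0,-1.5,0]],
    [[0,0,0],[0,-1.5,0]],
    [[0,0,0],[0,-1.5,0]],
    [[0,0,0],[0,-1.5,0]],
    [[0,0,0],[0,0,0]],
    [[0,0,0],[0,0,0]]
  ]
}}

```text
time: 4.22
tool_pos: [529.8, 181.3, 174.6]
tcp_rot: [3.126, -0.474, 0.183]
contact_force: [-0.0, -0.4, 0.2]
grip_width: 0.4
finger_force: 0.0
```

```bash
cat > st.py <<'E'
from h import *
o=bot.get_obs();print(o['time'],o['tool_pos'].round(1),o['tcp_rot'].round(3),o['contact_force'].round(2),o['joint_positions'].round(3))
E
python3 st.py
```

```text
4.225 [529.8 181.3 174.6] [ 3.126 -0.474  0.183] [-0.05 -0.36  0.24] [ 0.208  0.252  1.929 -0.058  0.487  1.645]
```

>>> {"method": "servo_tool", "body": {
  "deltas": [
    [[-0.002,0,0.007],[0,0.8,0]],
    [[-0.002,0,0.008],[0,0.8,0]],
    [[-0.002,0,0.008],[0,0,0]],
    [[-0.001,0,0.007],[0,0,0]],
    [[0,0,0],[0,0,0]],
    [[0,0,0],[0,0,0]]
  ]
}}

```text
time: 4.97
tool_pos: [538.2, 182.3, 145.0]
tcp_rot: [3.126, -0.502, 0.183]
contact_force: [0.2, -0.8, 0.3]
grip_width: 0.4
finger_force: 0.0
```

```bash
python3 st.py
```

```text
4.975 [538.2 182.3 145. ] [ 3.126 -0.502  0.183] [ 0.23 -0.84  0.26] [ 0.207  0.306  1.971 -0.077  0.364  1.664]
```

```bash
cat > arc.py <<'E'
from h import *
import sys
a1,t1,n=map(float,sys.argv[1:4]); n=int(n)
piv=np.array([654.1,200.7,84.5]);yr=.165;ex=np.array([np.cos(yr),np.sin(yr),0])
p0,q0=now(); yaw=.183
d=tool(yaw,t1).apply([0,0,1]);a=np.radians(a1)
b=piv-120*np.cos(a)*ex+[0,0,120*np.sin(a)]
rows(p0,q0,b-7*d,tool(yaw,t1),n)
E
python3 arc.py 20 .47 7; python3 - <<'E'
E
```

```text
[[[-0.0007,0.0001,0.0018],[0.1,-0.3,-0.0]],[[-0.0008,0.0001,0.0017],[0.1,-0.3,-0.0]],[[-0.0007,0.0002,0.0018],[0.1,-0.3,-0.0]],[[-0.0007,0.0001,0.0018],[0.1,-0.3,-0.0]],[[-0.0007,0.0001,0.0017],[0.1,-0.3,-0.0]],[[-0.0007,0.0002,0.0018],[0.1,-0.3,-0.0]],[[-0.0006,0.0001,0.0018],[0.1,-0.3,-0.0]]]
end [539.8 181.6 131.8] [ 3.138 -0.466  0.183]
```

>>> {"method": "servo_tool", "body": {
  "deltas": [
    [[-0.0007,0,0.0018],[0,-0.3,0]],
    [[-0.0007,0,0.0018],[0,-0.3,0]],
    [[-0.0007,0,0.0018],[0,-0.3,0]],
    [[-0.0007,0,0.0018],[0,-0.3,0]],
    [[-0.0007,0,0.0018],[0,-0.3,0]],
    [[-0.0007,0,0.0018],[0,-0.3,0]],
    [[-0.0007,0,0.0018],[0,-0.3,0]]
  ]
}}

```text
time: 5.85
tool_pos: [537.6, 182.2, 131.0]
tcp_rot: [3.126, -0.461, 0.183]
contact_force: [-14.0, -1.2, 10.5]
grip_width: 0.5
finger_force: 7.9
```

```bash
python3 st.py;python3 arc.py 10 .41 10
```

```text
5.85 [537.6 182.2 131. ] [ 3.126 -0.461  0.183] [-13.97  -1.2   10.55] [ 0.207  0.336  1.953 -0.069  0.392  1.656]
[[[-0.0011,0.0001,0.0016],[0.1,-0.3,-0.0]],[[-0.0012,0.0,0.0016],[0.1,-0.3,-0.0]],[[-0.0011,0.0001,0.0016],[0.1,-0.3,-0.0]],[[-0.0011,0.0001,0.0016],[0.1,-0.3,-0.0]],[[-0.0011,0.0,0.0016],[0.1,-0.3,-0.0]],[[-0.0011,0.0001,0.0016],[0.1,-0.3,-0.0]],[[-0.001,0.0001,0.0016],[0.1,-0.3,-0.0]],[[-0.0011,0.0001,0.0017],[0.1,-0.3,-0.0]],[[-0.0011,0.0001,0.0016],[0.1,-0.3,-0.0]],[[-0.001,0.0,0.0016],[0.1,-0.3,-0.0]]]
end [534.8 180.8 111.8] [-3.14  -0.409  0.182]
```

The reaction is mostly backwards, so the tip sits a little far forward-loaded on the bar. I'll lift 6 mm, shift 4 mm forward and go down again.

>>> {"method": "servo_tool", "body": {
  "deltas": [
    [[0.0013,0,-0.0027],[0,0,0]],
    [[0.0013,0,-0.0027],[0,0,0]],
    [[0.0018,0,0.0009],[0,0,0]],
    [[0.0018,0,0.0009],[0,0,0]],
    [[0,0,0],[0,0,0]],
    [[-0.0009,0,0.0018],[0,0,0]],
    [[-0.0009,0,0.0018],[0,0,0]],
    [[-0.0009,0,0.0018],[0,0,0]],
    [[0,0,0],[0,0,0]]
  ]
}}

```text
time: 6.98
tool_pos: [542.5, 183.0, 131.2]
tcp_rot: [3.126, -0.464, 0.183]
contact_force: [-5.5, -0.2, 4.6]
grip_width: 0.5
finger_force: 3.5
```

```bash
python3 st.py
```

```text
6.975 [542.5 183.  131.2] [ 3.126 -0.464  0.183] [-5.51 -0.25  4.57] [ 0.206  0.343  1.943 -0.068  0.393  1.655]
```

>>> {"method": "servo_tool", "body": {
  "deltas": [
    [[-0.0013,0,0.0015],[0,-0.3,0]],
    [[-0.0013,0,0.0015],[0,-0.3,0]],
    [[-0.0013,0,0.0015],[0,-0.3,0]],
    [[-0.0013,0,0.0015],[0,-0.3,0]],
    [[-0.0013,0,0.0015],[0,-0.3,0]],
    [[0,0,0],[0,0,0]]
  ]
}}

```text
time: 7.72
tool_pos: [539.3, 182.5, 121.2]
tcp_rot: [3.126, -0.436, 0.182]
contact_force: [-7.7, 0.2, 6.2]
grip_width: 0.2
finger_force: 4.3
```

```bash
python3 st.py
python3 - <<'E'
from h import *
m=bot.camera_model("wrist");w=bot.capture("wrist")[:,:,::-1];d=bot.capture("side")[:,:,::-1]
print(wproj(m,now()[0]))
cv2.imwrite('pics/p2.png',np.hstack([crop(w,200,170,100,75,400,300),crop(d,125,210,100,75,400,300)]))
E
```

```text
7.725 [539.3 182.5 121.2] [ 3.126 -0.436  0.182] [-7.71  0.2   6.25] [ 0.206  0.36   1.938 -0.064  0.409  1.65 ]
[250.79739304 244.66503537]
```

View pics/p2.png

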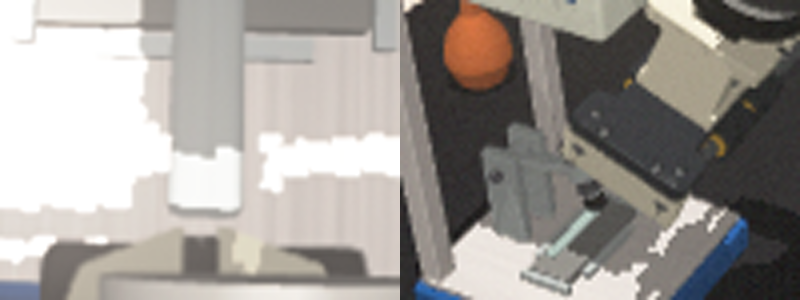

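The tips rest on the bar's top, centred, and the lever is following. Continuing down.

>>> {"method": "servo_tool", "body": {
  "deltas": [
    [[-0.0013,0,0.0016],[0,-0.3,0]],
    [[-0.0013,0,0.0016],[0,-0.3,0]],
    [[-0.0013,0,0.0016],[0,-0.3,0]],
    [[-0.0013,0,0.0016],[0,-0.3,0]],
    [[-0.0013,0,0.0016],[0,-0.3,0]],
    [[-0.0013,0,0.0016],[0,-0.3,0]],
    [[-0.0013,0,0.0016],[0,-0.3,0]],
    [[-0.0013,0,0.0016],[0,-0.3,0]],
    [[-0.0013,0,0.0016],[0,-0.3,0]],
    [[-0.0013,0,0.0016],[0,-0.3,0]],
    [[0,0,0],[0,0,0]],
    [[0,0,0],[0,0,0]]
  ]
}}

```text
time: 9.32
tool_pos: [535.2, 181.6, 101.9]
tcp_rot: [3.127, -0.386, 0.181]
contact_force: [-4.7, 3.6, 5.0]
grip_width: 0.3
finger_force: 2.8
```

```bash
python3 st.py
```

```text
9.325 [535.2 181.6 101.9] [ 3.127 -0.386  0.181] [-4.71  3.57  5.04] [ 0.205  0.397  1.926 -0.056  0.434  1.643]
```

>>> {"method": "servo_tool", "body": {
  "deltas": [
    [[-0.0006,0,0.0014],[0,0,0]],
    [[-0.0006,0,0.0014],[0,0,0]],
    [[-0.0006,0,0.0014],[0,0,0]],
    [[-0.0006,0,0.0014],[0,0,0]],
    [[-0.0006,0,0.0014],[0,0,0]],
    [[-0.0006,0,0.0014],[0,0,0]],
    [[0,0,0],[0,0,0]],
    [[0,0,0],[0,0,0]]
  ]
}}

```text
time: 10.32
tool_pos: [534.6, 181.2, 92.4]
tcp_rot: [3.127, -0.385, 0.181]
contact_force: [-5.2, 2.6, 3.3]
grip_width: 0.3
finger_force: 2.5
```

>>> {"method": "servo_tool", "body": {
  "deltas": [
    [[-0.0006,0,0.0014],[0,0,0]],
    [[-0.0006,0,0.0014],[0,0,0]],
    [[0,0,0],[0,0,0]],
    [[0,0,0],[0,0,0]]
  ]
}}

```text
time: 10.82
tool_pos: [534.5, 181.2, 89.3]
tcp_rot: [3.127, -0.385, 0.181]
contact_force: [-4.9, 2.1, 3.7]
grip_width: 0.7
finger_force: 2.5
```

>>> {"method": "servo_tool", "body": {
  "deltas": [
    [[-0.0006,0,0.0014],[0,0,0]],
    [[-0.0006,0,0.0014],[0,0,0]],
    [[0,0,0],[0,0,0]],
    [[0,0,0],[0,0,0]]
  ]
}}

```text
time: 11.32
tool_pos: [534.5, 181.1, 86.3]
tcp_rot: [3.127, -0.385, 0.181]
contact_force: [-3.7, 2.6, 3.8]
grip_width: 0.2
finger_force: 2.4
```

>>> {"method": "servo_tool", "body": {
  "deltas": [
    [[-0.0006,0,0.0014],[0,0,0]],
    [[-0.0006,0,0.0014],[0,0,0]],
    [[0,0,0],[0,0,0]],
    [[0,0,0],[0,0,0]]
  ]
}}

```text
time: 11.82
tool_pos: [534.7, 181.0, 83.3]
tcp_rot: [3.127, -0.386, 0.181]
contact_force: [-5.4, 2.1, 2.4]
grip_width: 0.5
finger_force: 2.3
```

>>> {"method": "servo_tool", "body": {
  "deltas": [
    [[-0.0005,0,0.0015],[0,0,0]],
    [[-0.0005,0,0.0015],[0,0,0]],
    [[0,0,0],[0,0,0]],
    [[0,0,0],[0,0,0]]
  ]
}}

```text
time: 12.32
tool_pos: [535.0, 180.9, 80.1]
tcp_rot: [3.127, -0.386, 0.181]
contact_force: [-5.7, 2.3, 2.8]
grip_width: 0.2
finger_force: 2.1
```

>>> {"method": "servo_tool", "body": {
  "deltas": [
    [[-0.0005,0,0.0015],[0,0,0]],
    [[-0.0005,0,0.0015],[0,0,0]],
    [[0,0,0],[0,0,0]],
    [[0,0,0],[0,0,0]]
  ]
}}

```text
time: 12.82
tool_pos: [535.4, 180.9, 77.1]
tcp_rot: [3.127, -0.386, 0.181]
contact_force: [-4.1, 1.0, 2.5]
grip_width: 0.3
finger_force: 2.1
```

>>> {"method": "servo_tool", "body": {
  "deltas": [
    [[-0.0005,0,0.0015],[0,0,0]],
    [[-0.0005,0,0.0015],[0,0,0]],
    [[0,0,0],[0,0,0]],
    [[0,0,0],[0,0,0]]
  ]
}}

```text
time: 13.32
tool_pos: [535.8, 180.9, 74.0]
tcp_rot: [3.127, -0.386, 0.181]
contact_force: [-4.7, 0.2, 2.4]
grip_width: 0.6
finger_force: 2.0
```

>>> {"method": "servo_tool", "body": {
  "deltas": [
    [[-0.0005,0,0.0015],[0,0,0]],
    [[-0.0005,0,0.0015],[0,0,0]],
    [[0,0,0],[0,0,0]],
    [[0,0,0],[0,0,0]]
  ]
}}

```text
time: 13.82
tool_pos: [536.1, 180.9, 71.0]
tcp_rot: [3.127, -0.387, 0.181]
contact_force: [-4.3, 0.0, 3.3]
grip_width: 0.6
finger_force: 1.9
```

>>> {"method": "servo_tool", "body": {
  "deltas": [
    [[-0.0005,0,0.0015],[0,0,0]],
    [[-0.0005,0,0.0015],[0,0,0]],
    [[0,0,0],[0,0,0]],
    [[0,0,0],[0,0,0]]
  ]
}}

```text
time: 14.32
tool_pos: [536.6, 180.9, 67.9]
tcp_rot: [3.127, -0.387, 0.181]
contact_force: [-3.6, 0.3, 1.9]
grip_width: 0.4
finger_force: 1.8
```

```bash
python3 st.py
python3 - <<'E'
from h import *
m=bot.camera_model("wrist");w=bot.capture("wrist")[:,:,::-1];d=bot.capture("side")[:,:,::-1]
np.save('w3.npy',w);np.save('d3.npy',d)
cv2.imwrite('pics/p3.png',np.hstack([crop(w,200,150,100,100,400,400),crop(d,145,235,60,60,400,400)]))
E
```

```text
14.325 [536.6 180.9  67.9] [ 3.127 -0.387  0.181] [-3.58  0.26  1.89] [ 0.203  0.459  1.955 -0.069  0.342  1.656]
```

View pics/p3.png

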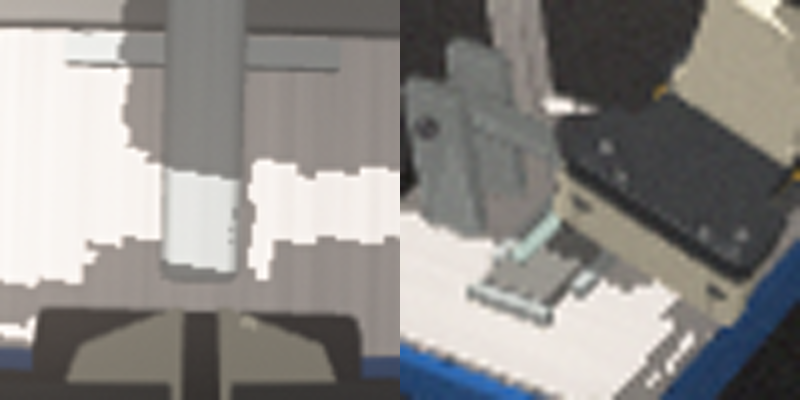

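The lever is about 11° below level and nothing has been felt yet. finger_force is a quiet indicator, still falling slowly. Going on in 2.4 mm steps.

>>> {"method": "servo_tool", "body": {
  "deltas": [
    [[-0.0004,0,0.0012],[0,-0.2,0]],
    [[-0.0004,0,0.0012],[0,-0.2,0]],
    [[0,0,0],[0,0,0]],
    [[0,0,0],[0,0,0]]
  ]
}}

```text
time: 14.92
tool_pos: [536.9, 181.0, 65.5]
tcp_rot: [3.127, -0.381, 0.181]
contact_force: [-3.8, 0.0, 3.0]
grip_width: 0.8
finger_force: 1.9
```

>>> {"method": "servo_tool", "body": {
  "deltas": [
    [[-0.0004,0,0.0012],[0,-0.2,0]],
    [[-0.0004,0,0.0012],[0,-0.2,0]],
    [[0,0,0],[0,0,0]],
    [[0,0,0],[0,0,0]]
  ]
}}

```text
time: 15.42
tool_pos: [537.2, 181.0, 63.0]
tcp_rot: [3.127, -0.374, 0.181]
contact_force: [-1.1, 2.1, 4.0]
grip_width: 0.5
finger_force: 1.6
```

>>> {"method": "servo_tool", "body": {
  "deltas": [
    [[-0.0004,0,0.0012],[0,-0.2,0]],
    [[-0.0004,0,0.0012],[0,-0.2,0]],
    [[0,0,0],[0,0,0]],
    [[0,0,0],[0,0,0]]
  ]
}}

```text
time: 15.92
tool_pos: [537.2, 181.0, 60.5]
tcp_rot: [3.127, -0.367, 0.181]
contact_force: [1.4, 0.9, 5.1]
grip_width: 0.5
finger_force: 1.7
```

The rise has begun. Continuing in finer steps to fit the onset.

>>> {"method": "servo_tool", "body": {
  "deltas": [
    [[-0.0002,0,0.001],[0,-0.2,0]],
    [[-0.0002,0,0.001],[0,-0.2,0]],
    [[0,0,0],[0,0,0]],
    [[0,0,0],[0,0,0]],
    [[0,0,0],[0,0,0]]
  ]
}}

```text
time: 16.55
tool_pos: [537.5, 181.0, 58.5]
tcp_rot: [3.127, -0.36, 0.181]
contact_force: [1.7, 0.1, 5.3]
grip_width: 0.1
finger_force: 2.0
```

>>> {"method": "servo_tool", "body": {
  "deltas": [
    [[-0.0002,0,0.001],[0,-0.2,0]],
    [[-0.0002,0,0.001],[0,-0.2,0]],
    [[0,0,0],[0,0,0]],
    [[0,0,0],[0,0,0]],
    [[0,0,0],[0,0,0]]
  ]
}}

```text
time: 17.18
tool_pos: [537.9, 181.0, 56.5]
tcp_rot: [3.127, -0.353, 0.181]
contact_force: [1.3, 0.8, 4.2]
grip_width: 0.3
finger_force: 2.2
```

```bash
python3 st.py
python3 - <<'E'
from h import *
m=bot.camera_model("wrist")
exec("");print(m['xyz'])
E
```

```text
17.175 [537.9 181.   56.5] [ 3.127 -0.353  0.181] [1.28 0.77 4.22] [ 0.202  0.487  1.931 -0.061  0.372  1.648]
[560.71477658 188.37394948 232.47689263]
```

Normal force (2×finger_force), corrected for friction, gives the onset at TCP z ≈ 63.3, with a rise of 1.5 N so far. Half travel should come at z ≈ 53.

>>> {"method": "servo_tool", "body": {
  "deltas": [
    [[-0.0001,0,0.001],[0,-0.2,0]],
    [[-0.0001,0,0.0009],[0,-0.2,0]],
    [[0,0,0],[0,0,0]],
    [[0,0,0],[0,0,0]],
    [[0,0,0],[0,0,0]]
  ]
}}

```text
time: 17.8
tool_pos: [538.3, 181.1, 54.7]
tcp_rot: [3.127, -0.346, 0.181]
contact_force: [2.0, 1.1, 5.5]
grip_width: 0.4
finger_force: 2.4
```

>>> {"method": "servo_tool", "body": {
  "deltas": [
    [[-0.0001,0,0.0009],[0,-0.2,0]],
    [[-0.0001,0,0.0009],[0,-0.2,0]],
    [[0,0,0],[0,0,0]],
    [[0,0,0],[0,0,0]],
    [[0,0,0],[0,0,0]]
  ]
}}

```text
time: 18.42
tool_pos: [538.8, 181.1, 53.0]
tcp_rot: [3.127, -0.339, 0.18]
contact_force: [1.9, 0.9, 6.9]
grip_width: 0.3
finger_force: 2.7
```

```bash
python3 st.py
```

```text
18.425 [538.8 181.1  53. ] [ 3.127 -0.339  0.18 ] [1.92 0.87 6.93] [ 0.202  0.497  1.919 -0.058  0.387  1.644]
```

Rise is about 2.5–2.7 N. One last half millimetre, then retreat along the tool axis.

>>> {"method": "servo_tool", "body": {
  "deltas": [
    [[0,0,0.0005],[0,0,0]],
    [[0,0,0],[0,0,0]],
    [[0,0,0],[0,0,0]],
    [[0,0,-0.002],[0,0,0]],
    [[0,0,-0.005],[0,0,0]],
    [[0,0,-0.01],[0,0,0]],
    [[0,0,-0.02],[0,0,0]],
    [[0,0,-0.02],[0,0,0]],
    [[0,0,-0.02],[0,0,0]],
    [[0,0,-0.02],[0,0,0]],
    [[-0.01,0,-0.02],[0,0,0]],
    [[-0.01,0,-0.01],[0,0,0]],
    [[0,0,0],[0,0,0]]
  ]
}}

```text
time: 20.05
tool_pos: [477.4, 171.9, 165.7]
tcp_rot: [3.127, -0.338, 0.181]
contact_force: [-0.7, -0.1, -0.2]
grip_width: 0.8
finger_force: 0.0
```

```bash
python3 st.py
python3 - <<'E'
from h import *
p,q=now();t=0
Rt=R.from_euler('xyz',[np.pi,0,np.pi/2+.17])
rows(p,q,[590,-165,340],Rt,18)
S=cam("scene")
for n,uv in(('green',(307,268)),('turq',(215,420))):print(n,plane(S,np.array(uv)*.64,225))
E
```

```text
20.05 [477.4 171.9 165.7] [ 3.127 -0.338  0.181] [-0.66 -0.08 -0.2 ] [ 0.21   0.218  1.949 -0.041  0.638  1.631]
[[[0.0058,0.0197,-0.0079],[0.9,-0.8,-4.9]],[[0.0041,0.0199,-0.0083],[0.9,-0.8,-4.9]],[[0.0022,0.0201,-0.0087],[0.9,-0.8,-4.9]],[[0.0004,0.0201,-0.009],[0.9,-0.8,-4.9]],[[-0.0015,0.0198,-0.0093],[0.9,-0.8,-4.9]],[[-0.0033,0.0195,-0.0096],[0.9,-0.8,-4.9]],[[-0.0051,0.019,-0.0098],[0.9,-0.8,-4.9]],[[-0.0068,0.0184,-0.01],[0.9,-0.8,-4.9]],[[-0.0085,0.0175,-0.0102],[0.9,-0.8,-4.9]],[[-0.0101,0.0166,-0.0104],[0.9,-0.8,-4.9]],[[-0.0116,0.0154,-0.0104],[0.9,-0.8,-4.9]],[[-0.013,0.0143,-0.0105],[0.9,-0.8,-4.9]],[[-0.0143,0.0129,-0.0105],[0.9,-0.8,-4.9]],[[-0.0156,0.0115,-0.0106],[0.9,-0.8,-4.9]],[[-0.0165,0.01,-0.0104],[0.9,-0.8,-4.9]],[[-0.0175,0.0083,-0.0104],[0.9,-0.8,-4.9]],[[-0.0183,0.0066,-0.0102],[0.9,-0.8,-4.9]],[[-0.019,0.0049,-0.0101],[0.9,-0.8,-4.9]]]
end [ 590. -165.  340.] [-3.139 -0.008  1.735]
green [ 461.53311703 -252.43474584  225.        ]
turq [ 797.02115831 -342.52044198  225.        ]
```

>>> {"method": "servo_tool", "body": {
  "deltas": [
    [[0.0058,0.0197,-0.0079],[0.9,-0.8,-4.9]],
    [[0.0041,0.0199,-0.0083],[0.9,-0.8,-4.9]],
    [[0.0022,0.0201,-0.0087],[0.9,-0.8,-4.9]],
    [[0.0004,0.0201,-0.009],[0.9,-0.8,-4.9]],
    [[-0.0015,0.0198,-0.0093],[0.9,-0.8,-4.9]],
    [[-0.0033,0.0195,-0.0096],[0.9,-0.8,-4.9]],
    [[-0.0051,0.019,-0.0098],[0.9,-0.8,-4.9]],
    [[-0.0068,0.0184,-0.01],[0.9,-0.8,-4.9]],
    [[-0.0085,0.0175,-0.0102],[0.9,-0.8,-4.9]],
    [[-0.0101,0.0166,-0.0104],[0.9,-0.8,-4.9]],
    [[-0.0116,0.0154,-0.0104],[0.9,-0.8,-4.9]],
    [[-0.013,0.0143,-0.0105],[0.9,-0.8,-4.9]],
    [[-0.0143,0.0129,-0.0105],[0.9,-0.8,-4.9]],
    [[-0.0156,0.0115,-0.0106],[0.9,-0.8,-4.9]],
    [[-0.0165,0.01,-0.0104],[0.9,-0.8,-4.9]],
    [[-0.0175,0.0083,-0.0104],[0.9,-0.8,-4.9]],
    [[-0.0183,0.0066,-0.0102],[0.9,-0.8,-4.9]],
    [[-0.019,0.0049,-0.0101],[0.9,-0.8,-4.9]],
    [[0,0,0],[0,0,0]],
    [[0,0,0],[0,0,0]]
  ],
  "fingers": 1
}}

```text
time: 22.55
tool_pos: [590.7, -164.4, 338.6]
tcp_rot: [-3.138, -0.01, 1.734]
contact_force: [-0.6, 0.4, -0.3]
grip_width: 91.7
finger_force: 0.0
```

```bash
python3 st.py
python3 - <<'E'
from h import *
import pickle
m=bot.camera_model("wrist");print(m["xyz"],m["rotation"]);pickle.dump(m,open('m4.pkl','wb'))
w=bot.capture("wrist")[:,:,::-1];d=bot.capture("side")[:,:,::-1];np.save('w4.npy',w);np.save('d4.npy',d)
exec(open('fit.py').read().split("print('reader'")[0])
q=np.array([635.9,-204.3,.171,-.386,-.134])
P=np.array([wproj(m,T(q[:3],(x,y,12))) for x in(-60,60) for y in(-55,55)]);print(P.round(0))
lo=np.clip((P.mean(0)-[85,75]).astype(int),0,None);print(lo)
cv2.imwrite('pics/p4.png',np.hstack([crop(w,lo[0],lo[1],170,150,520,459),np.vstack([crop(d,145,235,50,50,280,280),crop(w,0,0,512,384,280,179)])]))
E
```

```text
22.55 [ 590.7 -164.4  338.6] [-3.138 -0.01   1.734] [-0.59  0.45 -0.25] [-0.4    0.469  1.026  0.006  1.655 -0.562]
[578.56409469 -83.23319077 496.42980861] [2.84104220e+00 2.18534671e-03 1.63479964e-01]
[[237. 210.]
 [236. 147.]
 [306. 209.]
 [308. 147.]]
[186 103]
```

View pics/p4.png

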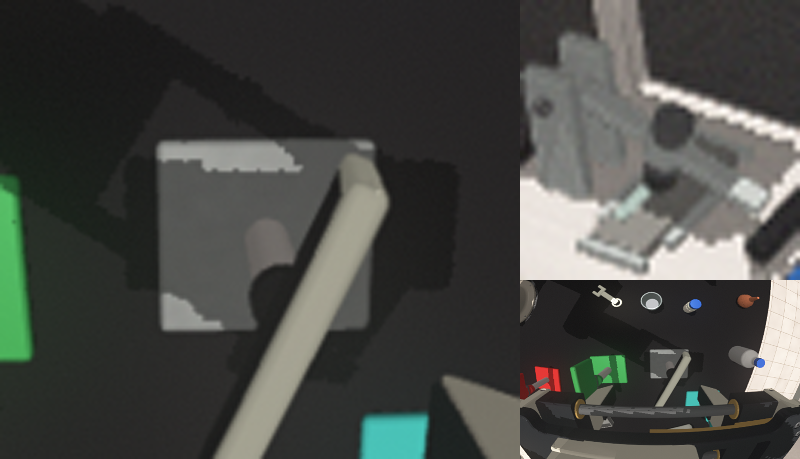

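The plate's corners are at crop (157,143), (376,142), (162,331) and (371,328), within 2 px of the fit. The panel's +y top corners are at (350,188) and (387,203). In the side view the lever is down with the foot on the cartridge. Refining the stand.

```bash
cat > fit2.py <<'E'
from h import *
import pickle
src=open('fit.py').read().split("print('top'")[0].replace("print","(lambda *a:0)");exec(src)
m=pickle.load(open('m4.pkl','rb'));cv=lambda x,y:np.array([x/3.059+186-.3,y/3.06+103-.3])
ws=[((-60,55,12),cv(157,142)),((60,55,12),cv(376,141)),((-60,-55,12),cv(161,332)),((60,-55,12),cv(371,330))]
wp=[((-7,75,100),cv(350,188)),((7,75,100),cv(388,203)),((-7,75,10),cv(342,156)),((7,75,10),cv(375,163))]
L=[((-7,),cv(350,188),cv(215,459)),((7,),cv(388,203),cv(270,459))]
def r3(q):
    r=[wproj(m,T(q[:3],P))-uv for P,uv in ws]+[wproj(m,panel(q,P))-uv for P,uv in wp]
    for (n,),a,b in L:
        nn=np.array([-(b-a)[1],(b-a)[0]])/np.linalg.norm(b-a)
        r.append([(wproj(m,panel(q,(n,w,100)))-a)@nn for w in(50,20)])
    return np.concatenate(r)
for nm,fun in(('wrist',r3),('both',lambda q:np.concatenate([r3(q),res2(q)]))):
    z=least_squares(fun,[636,-204,.17,-.39,-.13]);J=np.linalg.inv(z.jac.T@z.jac)
    print(nm,z.x.round(3),'sd',(np.sqrt(np.diag(J)*.4)).round(3),z.fun.reshape(-1,2).round(1).tolist())
E
python3 fit2.py
```

```text
wrist [ 6.37564e+02 -2.08310e+02  1.77000e-01 -3.98000e-01 -1.51000e-01] sd [0.484 0.297 0.007 0.01  0.005] [[-0.5, 0.9], [0.1, 0.8], [-0.2, 1.3], [-0.8, 0.9], [-0.6, -1.5], [0.6, -0.3], [0.3, -1.6], [-0.1, 0.7], [0.2, -0.7], [-0.3, 0.0]]
both [ 6.37149e+02 -2.07662e+02  1.78000e-01 -4.02000e-01 -1.48000e-01] sd [0.413 0.272 0.006 0.008 0.005] [[-0.8, 0.5], [-0.1, 0.4], [-0.4, 1.0], [-0.9, 0.5], [-0.3, -2.1], [0.9, -0.8], [0.3, -2.1], [-0.1, 0.3], [0.3, -0.5], [-0.3, 0.2], [-0.3, -0.5], [-0.1, 1.1], [-0.3, 0.8], [-1.3, -0.9], [-2.1, -0.3], [-0.5, 0.2], [-0.6, 0.4], [-2.2, -0.1], [-1.9, 0.0]]
```

```bash
cat > pan.py <<'E'
from h import *
C=np.array([637.,-206.3,130]);Y=.175
def pose(sw,t,u,n=0):
    c,s=np.cos(t),np.sin(t);Z=R.from_euler('z',Y+sw)
    return C+Z.apply([u*s+n*c,0,u*c-n*s]), Z*R.from_matrix(np.array([[0,c,-s],[1,0,0],[0,-s,-c]]))
E
python3 - <<'E'
from pan import *
p,q=now();a,A=pose(-.395,-.147,150)
rows(p,q,a,A,6)
b,B=pose(-.395,-.147,66);print(b)
E
```

```text
[[[-0.0069,0.0031,0.0101],[-1.4,-0.3,3.7]],[[-0.0066,0.0034,0.0101],[-1.4,-0.3,3.7]],[[-0.0064,0.0035,0.0103],[-1.4,-0.3,3.7]],[[-0.0061,0.0036,0.0104],[-1.4,-0.3,3.7]],[[-0.0058,0.0038,0.0105],[-1.4,-0.3,3.7]],[[-0.0054,0.0039,0.0107],[-1.4,-0.3,3.7]]]
end [ 615.6 -201.5  278.4] [ 2.999 -0.005  1.346]
[ 627.56590569 -204.19035329  195.28818618]
```

>>> {"method": "servo_tool", "body": {
  "deltas": [
    [[-0.0069,0.0031,0.0101],[-1.4,-0.3,3.7]],
    [[-0.0066,0.0034,0.0101],[-1.4,-0.3,3.7]],
    [[-0.0064,0.0035,0.0103],[-1.4,-0.3,3.7]],
    [[-0.0061,0.0036,0.0104],[-1.4,-0.3,3.7]],
    [[-0.0058,0.0038,0.0105],[-1.4,-0.3,3.7]],
    [[-0.0054,0.0039,0.0107],[-1.4,-0.3,3.7]],
    [[0,0,0],[0,0,0]],
    [[0,0,0],[0,0,0]]
  ]
}}

```text
time: 23.65
tool_pos: [615.9, -201.8, 279.5]
tcp_rot: [2.998, -0.004, 1.348]
contact_force: [-0.0, 0.8, 0.1]
grip_width: 91.9
finger_force: 0.0
```

```bash
python3 st.py
python3 - <<'E'
from pan import *
p,q=now();b,B=pose(-.395,-.147,66)
rows(p,q,b,B,7)
E
```

```text
23.65 [ 615.9 -201.8  279.5] [ 2.998 -0.004  1.348] [-0.04  0.82  0.11] [-0.453  0.46   1.205  0.038  1.338 -0.236]
[[[-0.0,-0.0,0.0122],[-0.0,-0.0,-0.0]],[[-0.0,-0.0001,0.0121],[-0.0,-0.0,-0.0]],[[-0.0001,-0.0,0.0122],[-0.0,-0.0,-0.0]],[[0.0,-0.0001,0.0121],[-0.0,-0.0,-0.0]],[[-0.0,-0.0,0.0122],[-0.0,-0.0,-0.0]],[[-0.0,-0.0001,0.0121],[-0.0,-0.0,-0.0]],[[-0.0,0.0,0.0122],[-0.0,-0.0,-0.0]]]
end [ 627.6 -204.1  195.3] [ 2.998 -0.004  1.348]
```

>>> {"method": "servo_tool", "body": {
  "deltas": [
    [[0,0,0.012],[0,0,0]],
    [[0,0,0.012],[0,0,0]],
    [[0,0,0.012],[0,0,0]],
    [[0,0,0.012],[0,0,0]],
    [[0,0,0.012],[0,0,0]],
    [[0,0,0.012],[0,0,0]],
    [[0,0,0.012],[0,0,0]],
    [[0,0,0],[0,0,0]]
  ]
}}

```text
time: 24.65
tool_pos: [627.3, -204.3, 194.5]
tcp_rot: [3.001, -0.005, 1.347]
contact_force: [-0.5, -0.1, 0.7]
grip_width: 91.9
finger_force: 0.0
```

>>> {"method": "servo_tool", "body": {
  "deltas": [
    [[0,0,0],[0,0,0]],
    [[0,0,0],[0,0,0]],
    [[0,0,0],[0,0,0]],
    [[0,0,0],[0,0,0]],
    [[0,0,0],[0,0,0]],
    [[0,0,0],[0,0,0]],
    [[0,0,0],[0,0,0]],
    [[0,0,0],[0,0,0]]
  ],
  "fingers": 0
}}

```text
time: 25.65
tool_pos: [627.7, -204.6, 195.8]
tcp_rot: [2.999, -0.004, 1.347]
contact_force: [-0.6, 0.4, -1.3]
grip_width: 16.4
finger_force: 0.3
```

```bash
python3 st.py
python3 - <<'E'
from pan import *
# find sw,t,u,n explaining the measured pose
p,q=now()
f=lambda v:np.concatenate([pose(*v)[0]-p,100*(pose(*v)[1].inv()*q).as_rotvec()])
z=least_squares(f,[-.395,-.147,66,0]);print(z.x.round(3),z.fun.round(1))
E
```

```text
25.65 [ 627.7 -204.6  195.8] [ 2.999 -0.004  1.347] [-0.63  0.39 -1.35] [-0.448  0.534  1.312  0.039  1.157 -0.237]
[-3.9900e-01 -1.4300e-01  6.6511e+01  1.5000e-02] [ 0.1  0.4 -0.  -0.   0.4  0.1]
```

>>> {"method": "servo_tool", "body": {
  "deltas": [
    [[0,0,0],[0,0,0]],
    [[0,0,0],[0,0,0]],
    [[0,0,0],[0,0,0]],
    [[0,0,0],[0,0,0]]
  ]
}}

```text
time: 26.15
tool_pos: [627.4, -204.5, 195.8]
tcp_rot: [2.999, -0.004, 1.347]
contact_force: [-5.1, 1.0, 1.6]
grip_width: 13.8
finger_force: 29.9
```

```bash
cat > go.py <<'E'
from pan import *
import sys
s1,t1,n=float(sys.argv[1]),float(sys.argv[2]),int(sys.argv[3])
p,q=now()
f=lambda v:np.concatenate([pose(*v)[0]-p,100*(pose(*v)[1].inv()*q).as_rotvec()])
z=least_squares(f,[-.3,0,66,0]).x;print('now sw,t,u,n',z.round(3))
out=[];tot=q
for i in range(n):
    k=(i+1)/n;a,A=pose(z[0]+(s1-z[0])*k,z[1]+(t1-z[1])*k,z[2],z[3])
    d=(q.inv().apply(a-p)/1000).round(4);w=(q.inv()*A).as_rotvec(degrees=True).round(1)
    out.append([d.tolist(),w.tolist()]);p=p+q.apply(d*1000);q=q*R.from_rotvec(w,degrees=True)
print(str(out).replace(' ',''))
p_,q_=p,q
print('end',least_squares(lambda v:np.concatenate([pose(*v)[0]-p_,100*(pose(*v)[1].inv()*q_).as_rotvec()]),[0,.2,66,0]).x.round(3))
E
python3 st.py; python3 go.py 0 .262 18
```

```text
26.15 [ 627.4 -204.5  195.8] [ 2.999 -0.004  1.347] [-5.14  0.96  1.56] [-0.448  0.534  1.312  0.039  1.158 -0.237]
now sw,t,u,n [-0.399 -0.142 66.534 -0.379]
[[[0.0002,0.0015,0.0],[1.3,-0.1,-1.3]],[[-0.0002,0.0015,0.0],[1.3,0.2,-1.3]],[[-0.0001,0.0015,0.0],[1.3,0.1,-1.2]],[[-0.0001,0.0015,0.0],[1.3,0.1,-1.3]],[[-0.0,0.0015,0.0],[1.2,0.0,-1.3]],[[-0.0,0.0015,0.0001],[1.3,0.0,-1.2]],[[-0.0,0.0015,-0.0],[1.3,0.0,-1.3]],[[0.0,0.0015,-0.0],[1.3,0.0,-1.3]],[[0.0001,0.0015,-0.0],[1.3,-0.1,-1.2]],[[0.0001,0.0014,-0.0],[1.3,-0.1,-1.3]],[[0.0002,0.0015,-0.0],[1.3,-0.1,-1.3]],[[0.0001,0.0015,-0.0],[1.2,-0.1,-1.2]],[[0.0003,0.0015,0.0],[1.3,-0.2,-1.3]],[[0.0002,0.0015,0.0],[1.3,-0.2,-1.2]],[[0.0003,0.0015,0.0],[1.3,-0.2,-1.3]],[[0.0003,0.0015,0.0],[1.3,-0.3,-1.2]],[[0.0003,0.0015,0.0],[1.3,-0.3,-1.3]],[[0.0004,0.0015,0.0001],[1.3,-0.3,-1.2]]]
end [ 0.     0.263 66.487 -0.405]
```

>>> {"method": "servo_tool", "body": {
  "deltas": [
    [[0.0002,0.0015,0],[1.3,-0.1,-1.3]],
    [[-0.0002,0.0015,0],[1.3,0.2,-1.3]],
    [[-0.0001,0.0015,0],[1.3,0.1,-1.2]],
    [[-0.0001,0.0015,0],[1.3,0.1,-1.3]],
    [[0,0.0015,0],[1.2,0,-1.3]],
    [[0,0.0015,0.0001],[1.3,0,-1.2]],
    [[0,0.0015,0],[1.3,0,-1.3]],
    [[0,0.0015,0],[1.3,0,-1.3]],
    [[0.0001,0.0015,0],[1.3,-0.1,-1.2]]
  ]
}}

```text
time: 27.28
tool_pos: [640.6, -206.5, 196.3]
tcp_rot: [-3.079, 0.0, 1.547]
contact_force: [-4.8, 0.9, 1.1]
grip_width: 14.0
finger_force: 29.9
```

```bash
python3 st.py; python3 go.py 0 .262 10
```

```text
27.275 [ 640.6 -206.5  196.3] [-3.079  0.     1.547] [-4.76  0.91  1.07] [-0.414  0.683  1.036 -0.024  1.481 -0.388]
now sw,t,u,n [-1.9900e-01  6.3000e-02  6.6398e+01 -5.4700e-01]
[[[0.0002,0.0013,0.0],[1.1,-0.1,-1.1]],[[0.0001,0.0013,0.0],[1.2,-0.1,-1.2]],[[0.0001,0.0014,0.0],[1.1,-0.1,-1.1]],[[0.0002,0.0013,0.0],[1.2,-0.2,-1.1]],[[0.0002,0.0013,0.0],[1.1,-0.1,-1.2]],[[0.0002,0.0013,0.0],[1.2,-0.2,-1.1]],[[0.0003,0.0014,0.0],[1.1,-0.2,-1.1]],[[0.0003,0.0013,0.0],[1.1,-0.3,-1.1]],[[0.0003,0.0013,0.0],[1.2,-0.2,-1.1]],[[0.0003,0.0013,0.0],[1.1,-0.3,-1.1]]]
end [-0.     0.262 66.424 -0.54 ]
```

Forces are small, so I'm completing the turn.

>>> {"method": "servo_tool", "body": {
  "deltas": [
    [[0.0002,0.0013,0],[1.1,-0.1,-1.1]],
    [[0.0001,0.0013,0],[1.2,-0.1,-1.2]],
    [[0.0001,0.0014,0],[1.1,-0.1,-1.1]],
    [[0.0002,0.0013,0],[1.2,-0.2,-1.1]],
    [[0.0002,0.0013,0],[1.1,-0.1,-1.2]],
    [[0.0002,0.0013,0],[1.2,-0.2,-1.1]],
    [[0.0003,0.0014,0],[1.1,-0.2,-1.1]],
    [[0.0003,0.0013,0],[1.1,-0.3,-1.1]],
    [[0.0003,0.0013,0],[1.2,-0.2,-1.1]],
    [[0.0003,0.0013,0],[1.1,-0.3,-1.1]],
    [[0,0,0],[0,0,0]],
    [[0,0,0],[0,0,0]]
  ]
}}

```text
time: 28.78
tool_pos: [653.2, -203.5, 194.1]
tcp_rot: [-2.88, -0.0, 1.744]
contact_force: [-6.1, 0.3, 0.2]
grip_width: 13.8
finger_force: 29.9
```

```bash
python3 st.py; python3 go.py 0 .262 1
```

```text
28.775 [ 653.2 -203.5  194.1] [-2.88  -0.     1.744] [-6.11  0.29  0.15] [-0.353  0.839  0.766 -0.133  1.762 -0.537]
now sw,t,u,n [-1.0000e-03  2.6200e-01  6.6195e+01 -7.5600e-01]
[[[0.0,0.0,-0.0],[0.0,-0.0,-0.1]]]
end [ 0.     0.262 66.195 -0.756]
```

>>> {"method": "servo_tool", "body": {
  "deltas": [
    [[0,0,0],[0,0,0]],
    [[0,0,0],[0,0,0]],
    [[0,0,0],[0,0,0]],
    [[0,0,0],[0,0,0]],
    [[0,0,0],[0,0,0]],
    [[0,0,-0.01],[0,0,0]],
    [[0,0,-0.02],[0,0,0]],
    [[0,0,-0.02],[0,0,0]],
    [[0,0,-0.02],[0,0,0]],
    [[0,0,-0.02],[0,0,0]],
    [[0.01,0,-0.02],[0,0,0]],
    [[0.02,-0.02,-0.02],[-3,0,0]],
    [[0.02,-0.03,-0.02],[-6,0,0]],
    [[0,-0.03,-0.01],[-6,0,0]],
    [[0,0,0],[0,0,0]],
    [[0,0,0],[0,0,0]]
  ],
  "fingers": 1
}}

```text
time: 30.78
tool_pos: [605.9, -161.2, 365.2]
tcp_rot: [3.137, 0.002, 1.744]
contact_force: [0.8, -0.1, 0.1]
grip_width: 91.8
finger_force: 0.0
```

```bash
python3 st.py
python3 - <<'E'
from h import *
import pickle
m=bot.camera_model("wrist");print(m["xyz"],m["rotation"]);pickle.dump(m,open('m5.pkl','wb'))
w=bot.capture("wrist")[:,:,::-1];s=bot.capture("scene")[:,:,::-1];d=bot.capture("side")[:,:,::-1];np.save('w5.npy',w);np.save('s5.npy',s)
P=np.array([m0 for m0 in [wproj(m,(637,-206,12))]]);lo=np.clip((P[0]-[85,75]).astype(int),0,None);print(lo)
cv2.imwrite('pics/p5.png',np.hstack([crop(w,lo[0],lo[1],170,150,500,441),np.vstack([crop(s,160,195,100,100,300,300),crop(d,140,230,80,80,300,300)])[:600] if 0 else np.vstack([crop(s,160,195,100,80,300,240),crop(d,145,235,75,50,300,201)])]))
E
```

```text
30.775 [ 605.9 -161.2  365.2] [3.137e+00 2.000e-03 1.744e+00] [ 0.78 -0.09  0.12] [-3.820e-01  4.910e-01  9.220e-01  1.000e-03  1.724e+00 -5.550e-01]
[591.34614486 -78.47481835 522.00619662] [ 2.82917744 -0.00644496  0.17366635]
[175  99]
```

View pics/p5.png

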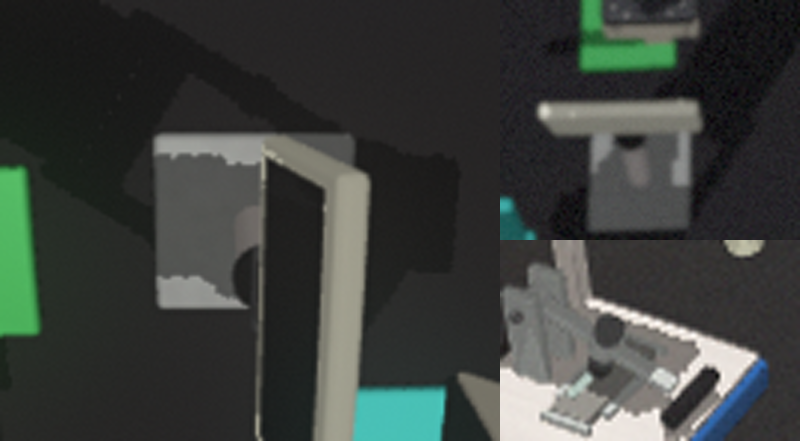

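```bash
cat >> fit2.py <<'E'
m=pickle.load(open('m5.pkl','rb'));cv5=lambda P:((P-[175,99]+.3)*2.941).round(0)
q=z.x.copy();q[3]=0;q[4]=.262
for P in((-7,75,10),(-7,75,100),(7,75,100),(7,-10,100),(-7,-10,10)):print(P,cv5(wproj(m,panel(q,P))))
print('plate',[cv5(wproj(m,T(q[:3],(-60,y,12)))) for y in(55,-55)])
for s_,t_ in((.05,.262),(0,.31)):
    q[3],q[4]=s_,t_;print(s_,t_,[cv5(wproj(m,panel(q,P))).tolist() for P in((-7,75,10),(-7,75,100),(7,75,100),(7,-10,100),(-7,-10,10))])
for a in(-16,-18.6,-21):print(a,((proj(D,lev(np.radians(a)))[0]-[145,235]+.4)*4+[500,240]).round(1))
E
python3 fit2.py|tail -11
```

```text
(-7, 75, 10) [257. 137.]
(-7, 75, 100) [336. 176.]
(7, 75, 100) [373. 174.]
(7, -10, 100) [361. 395.]
(-7, -10, 10) [255. 318.]
plate [array([152., 137.]), array([156., 312.])]
0.05 0.262 [[248.0, 137.0], [325.0, 174.0], [362.0, 170.0], [363.0, 391.0], [257.0, 318.0]]
0 0.31 [[258.0, 137.0], [349.0, 176.0], [384.0, 174.0], [372.0, 393.0], [257.0, 318.0]]
-16 [692.7 391.7]
-18.6 [691.2 397.1]
-21 [689.5 401.9]
```

The final view agrees with the prediction for swivel 0 and a 15° lean to within about 5 crop pixels (for example the panel's top corner at (370,176), predicted (373,174)). The bar matches −18.6°. Handing in.

```bash
python3 -c "
from plant import bot
print(bot.close_job())"
```

```text
the job is handed in; nothing more can be done
None
```

The job is handed in, but no verdict came back. The lever is clamped at about 18.6° below level, with the foot judged about half way in from the force rise. The display faces squarely over its stand's front, leaning back about 15°, and the beaker and tube were not touched.

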